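# Close the slide tray's flaps with one finger stroke

## Robot

A 6-joint arm with a two-finger parallel gripper is mounted at the origin on the work surface. World frame = base frame: x ahead of the robot, y to its left, z up, the work surface at z = 0. Lengths are in m, angles in rad, forces in N, time in s.
With the tool pointing down it reaches from about 0.325 to 0.925 m from the base axis. Payload 3.1 kg.
Tool frame: the origin (TCP) lies midway between the tips of the shut fingers; the grasp point (between the pads) lies 19 mm behind it (robot.hold_point_z is the z of the grasp point in the tool frame, in m); z points along the fingers, y is the line along which they close (so a half turn about z gives the same grasp; the last joint's range is limited). The gripper opens to 85 mm and grips with 20 to 120 N. Pads are 22 mm wide; open, the fingers measure 114 mm over their backs; the gripper's body (76 mm by 85 mm) begins 54 mm behind the grasp point. The pads swing forward as they close: fully open they stand 13 mm farther back than shut.
Start: joints at [1.063, 0.217, 1.613, -0, 1.311, -0.112], TCP at [0.241, 0.577, 0.231] pointing down, gripper open.
Joint ranges: [-2.75, 2.75], [-0.78, 2.1], [0.31, 2.55], [-1.13, 4.27], [0.13, 2.63], [-2.58, 2.58]. Speed limits (rad/s): [2.79, 2.79, 3.14, 3.14, 3.14, 3.14].

## Interface

Orientations are given as a unit quaternion [w, x, y, z].
In Python, from station import robot gives the robot as it stands.
- The arm moves only by the shell command python3 -m handwheel 'ROWS' [FORCE]. ROWS is JSON, a list of rows, each an object with "turn": the turn, a rotation vector about the tool's x, y, z in rad, a list of three; "translation": the shift along the tool's x, y, z in m, a list of three; "gripper": the opening, from -1 (shut) to 1 (fully open). A call has 1 to 5 rows; each row is the pose to reach, as a shift and turn from the pose commanded when the call began, along the tool's axes at that moment; what a row does not reach only later rows make up. A row lasts 1/10 s, in which the tool goes at most 50 mm and 8.59 degrees, less where a joint would pass 70% of its speed; a pose out of reach is approached as far as the arm can. A call with a gripper value outside its range is refused whole. The fingers move at their own pace and stop on an object; FORCE is the grip in N (left out, the last holds). Time passes only in rows, so rows that repeat a pose let the fingers close. It gives the time, the measured TCP pose, the force, the opening and the grip force at its end, in the units of the state.
- robot.observe(): the state, without advancing time (a new reading comes with each control period).
- robot.snapshot(name): name is "scene" or "top"; returns the picture (400x640x3 uint8, red, green, blue); there is no depth.
- robot.calibration(name): a dict with "camera_matrix" (3x3 intrinsics, pixels), "rvec" (rotation vector, rad) and "tvec" (3), from world to camera coordinates, as OpenCV has them. Camera axes: x right, y down, z forward; pixel columns grow to the right and rows downward; lengths in m; the calibration is good to about 2 mm. A picture is of the moment at which its call begins. calibration takes no time and is no camera call.
- robot.finish_job(): hands the job in; it is judged then, once.
The state is a dict: "time_s": time; "q": joint angles; "dq": joint speeds; "tau": joint torques, N m; "position": TCP position; "tool_rot": TCP orientation; "wrist_force": force on the tool from outside, world axes, zero at the start; "torque": the same for the moment, N m; "width": finger opening in m; "finger_force": force on a finger pad.
Only numpy, scipy, OpenCV 4.12 (cv2) and the standard library are available. Lean on these libraries where they do the work, as an engineer would, in place of code of your own. Each camera call takes 0.05 s, during which the arm holds its last target. There are 200 camera calls.

## Task

Run the fingertips lightly along the row of blue flaps on the slide tray, starting at the red-dot end, so that each flap in turn folds down flat over its slide, until all five lie flat. Touch gently, do not lift or shove the tray, leave the things standing around it alone, and finish with the hand clear.

Things in the scene. Friction and masses are not known exactly. Their poses are not given: they have to be found in the camera images.
- tray: Loose wooden slide tray, 270 x 130 mm, plate 12 mm thick, border 3 mm higher, 0.7 kg. Origin: centre of its underside; z up. Five glass slides lie across it in a row along its x axis, 42 mm apart, each with a blue hinged flap standing beside it. Red dot (18 mm) at x = -118 mm marks the row's flap 1 end; flaps 2 to 5 follow towards +x. Apart from raised flaps nothing on it is above 19.5 mm
- flap1 (a joint): Hinge angle of flap 1 (next to the red dot), a plate 28 mm long, 18 mm wide, 3 mm thick: 0 = straight up (a stop), 1.57 = folded flat towards tray +x, away from the red dot, its upper face then 19.5 mm above the table. Starts at 0.1 to 0.5. Light friction (0.005 N m), no spring: it stays where left; a fingertip passing along the row just above 19.5 mm folds it
- hinge1 (a point): Middle of the hinge of flap 1: tray x = -101 mm, y = 0, 18 mm above the table; axes as the tray's, hinge along y. Flat, the flap reaches 28 mm from here in tray +x. Steel lugs 12.5 mm either side are 19.5 mm high
- flap2 (a joint): Hinge angle of flap 2 (counted from the red dot), a plate 28 mm long, 18 mm wide, 3 mm thick: 0 = straight up (a stop), 1.57 = folded flat towards tray +x, away from the red dot, its upper face then 19.5 mm above the table. Starts at 0.1 to 0.5. Light friction (0.005 N m), no spring: it stays where left; a fingertip passing along the row just above 19.5 mm folds it
- hinge2 (a point): Middle of the hinge of flap 2: tray x = -59 mm, y = 0, 18 mm above the table; axes as the tray's, hinge along y. Flat, the flap reaches 28 mm from here in tray +x. Steel lugs 12.5 mm either side are 19.5 mm high
- flap3 (a joint): Hinge angle of flap 3 (counted from the red dot), a plate 28 mm long, 18 mm wide, 3 mm thick: 0 = straight up (a stop), 1.57 = folded flat towards tray +x, away from the red dot, its upper face then 19.5 mm above the table. Starts at 0.1 to 0.5. Light friction (0.005 N m), no spring: it stays where left; a fingertip passing along the row just above 19.5 mm folds it
- hinge3 (a point): Middle of the hinge of flap 3: tray x = -17 mm, y = 0, 18 mm above the table; axes as the tray's, hinge along y. Flat, the flap reaches 28 mm from here in tray +x. Steel lugs 12.5 mm either side are 19.5 mm high
- flap4 (a joint): Hinge angle of flap 4 (counted from the red dot), a plate 28 mm long, 18 mm wide, 3 mm thick: 0 = straight up (a stop), 1.57 = folded flat towards tray +x, away from the red dot, its upper face then 19.5 mm above the table. Starts at 0.1 to 0.5. Light friction (0.005 N m), no spring: it stays where left; a fingertip passing along the row just above 19.5 mm folds it
- hinge4 (a point): Middle of the hinge of flap 4: tray x = 25 mm, y = 0, 18 mm above the table; axes as the tray's, hinge along y. Flat, the flap reaches 28 mm from here in tray +x. Steel lugs 12.5 mm either side are 19.5 mm high
- flap5 (a joint): Hinge angle of flap 5 (the last, farthest from the red dot), a plate 28 mm long, 18 mm wide, 3 mm thick: 0 = straight up (a stop), 1.57 = folded flat towards tray +x, away from the red dot, its upper face then 19.5 mm above the table. Starts at 0.1 to 0.5. Light friction (0.005 N m), no spring: it stays where left; a fingertip passing along the row just above 19.5 mm folds it
- hinge5 (a point): Middle of the hinge of flap 5: tray x = 67 mm, y = 0, 18 mm above the table; axes as the tray's, hinge along y. Flat, the flap reaches 28 mm from here in tray +x. Steel lugs 12.5 mm either side are 19.5 mm high
- stain_jar: Small amber jar with black lid, 38 mm across, 55 mm tall, standing beside the tray; loose, to be left alone. Origin: centre of its underside
- cassettes: Stack of three pastel tissue cassettes, 40 x 28 x 21 mm, beside the tray; loose, to be left alone. Origin: centre of its underside
- weight: Small brass cylinder weight, 30 mm across, 30 mm tall, beyond the far end of the row, off its line; loose, to be left alone. Origin: centre of its underside
- spray: Blue spray bottle, 80 mm across, 205 mm tall; loose, to be left alone. Origin: centre of its underside
- white_jar: White plastic jar, 84 mm across, 150 mm tall; loose, to be left alone. Origin: centre of its underside
- beaker: Clear open beaker, 70 mm across, 85 mm tall; loose, to be left alone. Origin: centre of its underside
- slide_box: White open slide box, 90 x 55 x 35 mm; loose, to be left alone. Origin: centre of its underside

How it is judged:
By the outcome, as a careful person would: the job done as asked, in the order asked, and still so for the second after the job is handed in, with the robot touching nothing.
It also fails if it takes over 42 s, if anything falls off the work surface, if the arm or the gripper's body presses on something with over 40 N, if the wrist force passes 120 N, or if a joint passes its speed limit or range.

## Working session

There is one attempt and no reset: what is moved stays moved. The work goes in short steps, Python scripts to look and compute and a shell command to move; the robot and the scene stay as the last step left them, time stands still between calls to the robot, and variables do not carry over. Pictures are saved under pics/ and viewed, at most 10 in all, crops included, and the job is handed in when it is done.

```bash
mkdir -p pics
python3 - <<'E'
from station import robot
import cv2
for n in("top","scene"):
    cv2.imwrite(f"pics/{n}0.png",robot.snapshot(n)[:,:,::-1])
    print(robot.calibration(n))
s=robot.observe();print(s["time_s"],s["position"],s["tool_rot"],s["width"],s["wrist_force"])
E
```

```text
{'camera_matrix': array([[469.9650872 ,   0.        , 317.91802167],
       [  0.        , 469.9650872 , 191.54719748],
       [  0.        ,   0.        ,   1.        ]]), 'rvec': array([ 2.12996174, -2.16750199,  0.13761379]), 'tvec': array([0.01561547, 0.56277656, 1.18483631])}
{'camera_matrix': array([[500.46965739,   0.        , 321.52379667],
       [  0.        , 500.46965739, 200.15945277],
       [  0.        ,   0.        ,   1.        ]]), 'rvec': array([ 0.79236748,  2.67369419, -0.9494724 ]), 'tvec': array([ 0.44634629, -0.20455611,  1.51019902])}
0.1 [0.24057151 0.57602471 0.23008203] [-3.32353692e-04  1.96603790e-01  9.80482387e-01 -1.06231148e-03] 0.0851844670709184 [0.85752281 0.65691813 0.30271677]
```

View pics/top0.png

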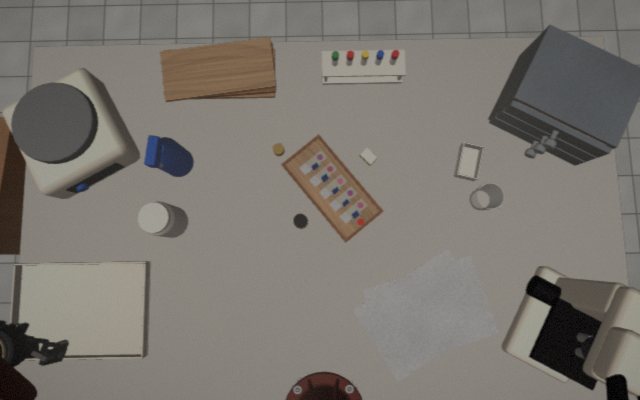

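View pics/scene0.png

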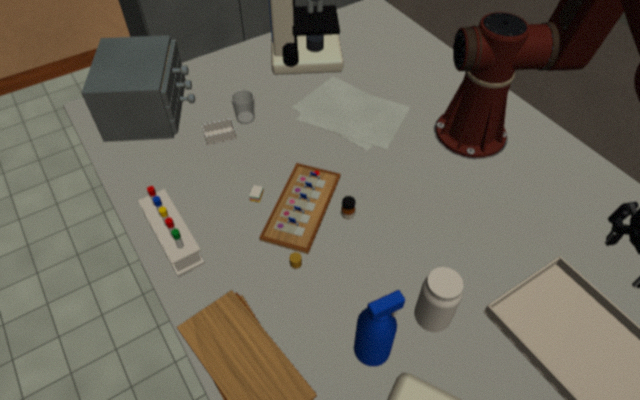

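Run:
```python
import cv2
a=cv2.imread("pics/top0.png")[125:250,260:395]
b=cv2.imread("pics/scene0.png")[155:260,250:365]
cv2.imwrite("pics/c1.png",cv2.resize(a,None,fx=4.6,fy=4.6,interpolation=2))
cv2.imwrite("pics/c2.png",cv2.resize(b,None,fx=5.5,fy=5.5,interpolation=2))
```

```text
(no output)
```

View pics/c1.png

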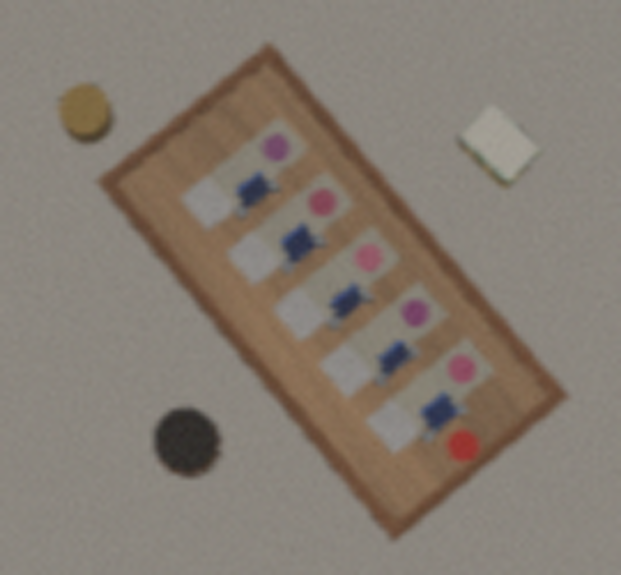

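View pics/c2.png

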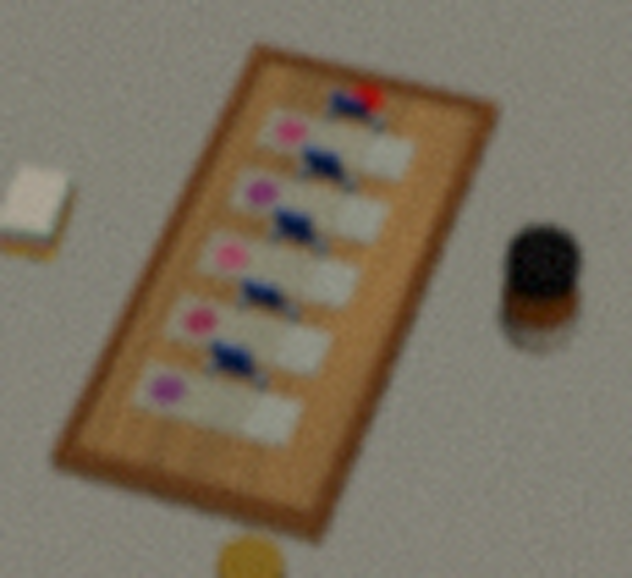

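The top crop shows tray corners at (269,43), (567,395), (395,540), (101,180), and the red dot at (463,445). The row runs up-left from the dot. The jar is at (187,441), the weight at (85,110) and the cassettes at (498,145). The scene crop shows tray corners at (256,43), (498,102), (320,540), (55,465), and the dot at (370,97).

```bash
cat > h.py <<'E'
from station import robot
import numpy as np, cv2
from scipy.optimize import least_squares
from scipy.spatial.transform import Rotation as R
C={n:robot.calibration(n) for n in("top","scene")}
def proj(n,P):
    c=C[n];return cv2.projectPoints(np.float64(P).reshape(-1,1,3),c["rvec"],c["tvec"],c["camera_matrix"],None)[0][:,0]
def ray(n,uv,z):
    c=C[n];Rm=cv2.Rodrigues(c["rvec"])[0];o=-Rm.T@c["tvec"];d=Rm.T@np.linalg.solve(c["camera_matrix"],[*uv,1])
    return o+d*(z-o[2])/d[2]
def T(p,P):
    P=np.atleast_2d(P);c,s=np.cos(p[2]),np.sin(p[2])
    return np.c_[p[0]+c*P[:,0]-s*P[:,1],p[1]+s*P[:,0]+c*P[:,1],P[:,2]]
E
python3 - <<'E'
from h import *
f=lambda a,s,o:(np.array(a)+.5)/s-.5+o
top=f([(269,43),(567,395),(395,540),(101,180),(463,445)],4.6,np.array([260,125]))
sc=f([(256,43),(498,102),(370,97)],5.5,np.array([250,155]))
Pt=[(.135,-.065,.015),(-.135,-.065,.015),(-.135,.065,.015),(.135,.065,.015),(-.118,0,.0125)]
Ps=[(-.135,-.065,.015),(-.135,.065,.015),(-.118,0,.0125)]
def r(p,w):
    o=[]
    if "t" in w:o.append((proj("top",T(p,Pt))-top).ravel())
    if "s" in w:o.append((proj("scene",T(p,Ps))-sc).ravel())
    return np.concatenate(o)
for w in("t","s","ts"):
    q=least_squares(r,[.45,0,.7],args=(w,));print(w,q.x,np.round(q.fun,1))
p=q.x
for n,uv,z in(("jar",(187,441),.055),("weight",(85,110),.03),("cass",(498,140),.021)):print(n,ray("top",f(uv,4.6,np.array([260,125])),z))
print("spray",ray("top",(155,150),.2),"white",ray("top",(156,218),.15))
s=robot.observe();print(s["position"],R.from_quat(s["tool_rot"],scalar_first=True).as_matrix())
E
```

```text
t [ 0.57757684 -0.03085612  0.67056032] [ 0.2 -0.4  0.5  0.2  0.   0.2 -0.8 -0.   0.   0.1]
s [ 0.57442156 -0.02935617  0.68016781] [ 0.1 -0.1  0.4 -0.2 -0.6  0.3]
ts [ 0.57689639 -0.03070027  0.66797159] [ 0.3 -0.2  0.4  0.6 -0.2  0.5 -0.8  0.1 -0.1  0.4 -0.2 -0.1 -0.1  0.2
 -1.1  0.4]
jar [0.48718208 0.05187547 0.055     ]
weight [0.68111902 0.10954319 0.03      ]
cass [ 0.66097    -0.12883955  0.021     ]
spray [0.64362065 0.3758666  0.2       ] white [0.49193936 0.38662136 0.15      ]
[0.24057151 0.57602471 0.23008203] [[-9.22693679e-01  3.85532400e-01 -1.06944281e-03]
 [ 3.85533812e-01  9.22691643e-01 -1.95247141e-03]
 [ 2.34024955e-04 -2.21383939e-03 -9.99997522e-01]]
```

```bash
python3 -m handwheel '[{"turn":[0,0,0],"translation":[-0.029,-0.034,0],"gripper":-1},{"turn":[0,0,0],"translation":[-0.058,-0.069,0],"gripper":-1},{"turn":[0,0,0],"translation":[-0.087,-0.103,0],"gripper":-1},{"turn":[0,0,0],"translation":[-0.116,-0.138,0],"gripper":-1},{"turn":[0,0,0],"translation":[-0.145,-0.172,0],"gripper":-1}]' 20
python3 -m handwheel '[{"turn":[0,0,0],"translation":[-0.029,-0.034,0],"gripper":-1},{"turn":[0,0,0],"translation":[-0.058,-0.069,0],"gripper":-1},{"turn":[0,0,0],"translation":[-0.087,-0.103,0],"gripper":-1},{"turn":[0,0,0],"translation":[-0.116,-0.138,0],"gripper":-1},{"turn":[0,0,0],"translation":[-0.145,-0.172,0],"gripper":-1}]'
python3 -m handwheel '[{"turn":[0,0,0],"translation":[-0.029,-0.034,0],"gripper":-1},{"turn":[0,0,0],"translation":[-0.058,-0.069,0],"gripper":-1},{"turn":[0,0,0],"translation":[-0.087,-0.103,0],"gripper":-1},{"turn":[0,0,0],"translation":[-0.116,-0.138,0],"gripper":-1},{"turn":[0,0,0],"translation":[-0.145,-0.172,0],"gripper":-1}]'
python3 -m handwheel '[{"turn":[0,0,0.13],"translation":[-0.01,-0.012,0.02],"gripper":-1},{"turn":[0,0,0.26],"translation":[-0.02,-0.024,0.04],"gripper":-1},{"turn":[0,0,0.39],"translation":[-0.03,-0.036,0.06],"gripper":-1},{"turn":[0,0,0.505],"translation":[-0.037,-0.046,0.08],"gripper":-1},{"turn":[0,0,0.505],"translation":[-0.037,-0.046,0.1],"gripper":-1}]'
cat > w.py <<'E'
from h import *
p=np.array([.577,-.0307,.670])
s=robot.observe();M=R.from_quat(s["tool_rot"],scalar_first=True).as_matrix()
c,sn=np.cos(p[2]),np.sin(p[2]);W=np.array([[c,sn,0],[-sn,c,0],[0,0,1]])
d=s["position"]-[p[0],p[1],0]
print("t",round(s["time_s"],2),"tray-frame mm",np.round(W@d*1e3,1),"toolx,y,z in tray",np.round(W@M,3).tolist(),"F",np.round(s["wrist_force"],2),s["width"])
E
python3 w.py
```

```text
time_s: 0.6
position: [0.3082, 0.3602, 0.2307]
tool_rot: [-0.0, 0.196, 0.981, -0.0]
wrist_force: [0.7, -0.7, 0.2]
width: 0.0119
finger_force: 0.0
time_s: 1.1
position: [0.3757, 0.1457, 0.231]
tool_rot: [0.0, 0.196, 0.981, 0.0]
wrist_force: [1.4, 0.1, 0.2]
width: -0.0003
finger_force: 0.0
time_s: 1.6
position: [0.4432, -0.069, 0.231]
tool_rot: [-0.0, 0.197, 0.98, 0.0]
wrist_force: [1.0, 0.4, 0.5]
width: 0.0003
finger_force: 0.0
time_s: 2.1
position: [0.4599, -0.1252, 0.1303]
tool_rot: [0.0, 0.437, 0.899, -0.0]
wrist_force: [0.3, 0.9, 0.8]
width: -0.0
finger_force: 0.0
t 2.1 tray-frame mm [-150.5   -1.3  130.3] toolx,y,z in tray [[0.004, 1.0, -0.0], [1.0, -0.004, -0.0], [-0.0, -0.0, -1.0]] F [0.35 0.89 0.81] -1.034478339654626e-05
```

```bash
python3 -m handwheel '[{"turn":[0,0,0],"translation":[0.001,0,0.03],"gripper":-1},{"turn":[0,0,0],"translation":[0.001,0,0.06],"gripper":-1},{"turn":[0,0,0],"translation":[0.001,0,0.085],"gripper":-1},{"turn":[0,0,0],"translation":[0.001,0,0.1],"gripper":-1},{"turn":[0,0,0],"translation":[0.001,0,0.109],"gripper":-1}]' >/dev/null
python3 -m handwheel '[{"turn":[0,0,0],"translation":[0,0,0],"gripper":-1},{"turn":[0,0,0],"translation":[0,0,0],"gripper":-1}]'
python3 w.py
python3 - <<'E'
from h import *
a=robot.snapshot("scene")[:,:,::-1][120:260,230:390]
b=robot.snapshot("top")[:,:,::-1][125:265,260:420]
cv2.imwrite("pics/d.png",np.vstack([cv2.resize(x,None,fx=2.1*1,fy=2.1,interpolation=2) for x in(a,b)]) if 0 else cv2.resize(np.hstack([a,b]),None,fx=2.5,fy=2.5,interpolation=2))
s=[robot.observe()["position"][2]];print(s)
E
```

```text
time_s: 2.8
position: [0.4596, -0.1232, 0.0227]
tool_rot: [0.0, 0.435, 0.9, 0.0]
wrist_force: [0.3, 0.6, -0.4]
width: -0.0001
finger_force: 0.0
t 2.8 tray-frame mm [-149.5    0.4   22.7] toolx,y,z in tray [[0.0, 1.0, 0.0], [1.0, -0.0, -0.001], [-0.001, 0.0, -1.0]] F [ 0.3   0.59 -0.38] -6.792209406827792e-05
[np.float64(0.02342345615423793)]
```

View pics/d.png

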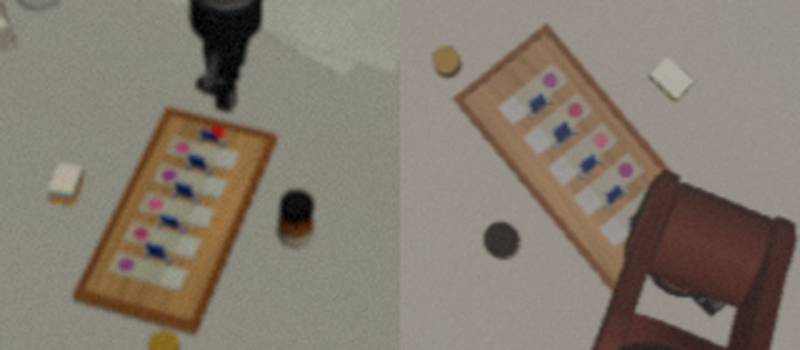

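The fingers are on the row line just before the red dot. Next I sweep at a commanded height of about 21 mm.

```bash
python3 -m handwheel '[{"turn":[0,0,0],"translation":[0,0.008,0.0005],"gripper":-1},{"turn":[0,0,0],"translation":[0,0.016,0.001],"gripper":-1},{"turn":[0,0,0],"translation":[0,0.024,0.001],"gripper":-1},{"turn":[0,0,0],"translation":[0,0.032,0.001],"gripper":-1},{"turn":[0,0,0],"translation":[0,0.04,0.001],"gripper":-1}]' | grep -E "pos|wrist"
python3 -m handwheel '[{"turn":[0,0,0],"translation":[0,0.006,0],"gripper":-1},{"turn":[0,0,0],"translation":[0,0.012,0],"gripper":-1},{"turn":[0,0,0],"translation":[0,0.018,0],"gripper":-1},{"turn":[0,0,0],"translation":[0,0.024,0],"gripper":-1},{"turn":[0,0,0],"translation":[0,0.03,0],"gripper":-1}]'| grep -E "pos|wrist"
python3 w.py
python3 - <<'E'
from h import *
a=robot.snapshot("scene")[:,:,::-1][120:260,230:390]
cv2.imwrite("pics/e.png",cv2.resize(a,None,fx=4,fy=4,interpolation=2))
E
```

```text
position: [0.4912, -0.0976, 0.0214]
wrist_force: [-0.3, -0.5, -0.4]
position: [0.5145, -0.0793, 0.0213]
wrist_force: [0.2, 0.3, -0.3]
t 3.9 tray-frame mm [-79.2   0.8  21.3] toolx,y,z in tray [[0.0, 1.0, 0.0], [1.0, -0.0, -0.0], [-0.0, 0.0, -1.0]] F [ 0.25  0.33 -0.28] -0.0003152538862158594
```

View pics/e.png

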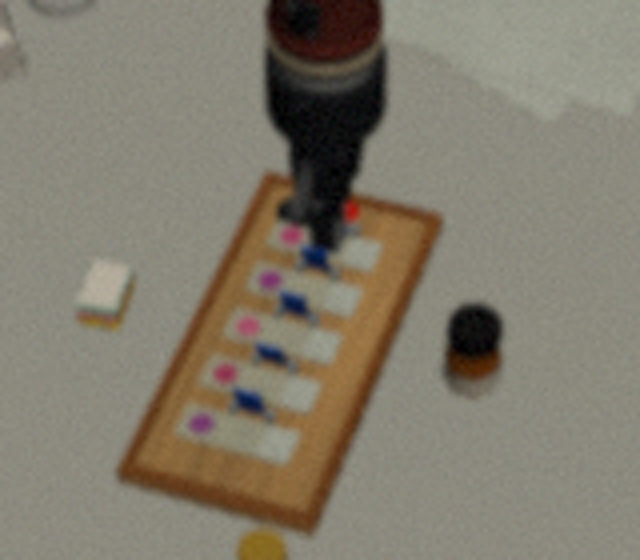

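Flap 1 is under the fingers and the tray hasn't moved. There is no force, so I continue.

```bash
python3 -m handwheel '[{"turn":[0,0,0],"translation":[0,0.006,0.0003],"gripper":-1},{"turn":[0,0,0],"translation":[0,0.012,0.0005],"gripper":-1},{"turn":[0,0,0],"translation":[0,0.018,0.0005],"gripper":-1},{"turn":[0,0,0],"translation":[0,0.024,0.0005],"gripper":-1},{"turn":[0,0,0],"translation":[0,0.03,0.0005],"gripper":-1}]'| grep -E "pos|wrist"
python3 -m handwheel '[{"turn":[0,0,0],"translation":[0,0.006,0],"gripper":-1},{"turn":[0,0,0],"translation":[0,0.012,0],"gripper":-1},{"turn":[0,0,0],"translation":[0,0.018,0],"gripper":-1},{"turn":[0,0,0],"translation":[0,0.024,0],"gripper":-1},{"turn":[0,0,0],"translation":[0,0.03,0],"gripper":-1}]'| grep -E "pos|wrist"
python3 -m handwheel '[{"turn":[0,0,0],"translation":[0,0.006,0],"gripper":-1},{"turn":[0,0,0],"translation":[0,0.012,0],"gripper":-1},{"turn":[0,0,0],"translation":[0,0.018,0],"gripper":-1},{"turn":[0,0,0],"translation":[0,0.024,0],"gripper":-1},{"turn":[0,0,0],"translation":[0,0.03,0],"gripper":-1}]'| grep -E "pos|wrist"
python3 w.py
python3 - <<'E'
from h import *
a=robot.snapshot("scene")[:,:,::-1][150:270,240:380]
cv2.imwrite("pics/f.png",cv2.resize(a,None,fx=4.8,fy=4.8,interpolation=2))
E
```

```text
position: [0.5382, -0.0606, 0.0209]
wrist_force: [0.5, 0.1, 0.8]
position: [0.5607, -0.0422, 0.0206]
wrist_force: [-0.9, -0.7, 0.7]
position: [0.5851, -0.0233, 0.0208]
wrist_force: [-0.2, -0.3, 0.4]
t 5.45 tray-frame mm [10.9  0.8 20.8] toolx,y,z in tray [[0.0, 1.0, 0.0], [1.0, -0.0, -0.0], [-0.0, 0.0, -1.0]] F [-0.24 -0.34  0.42] 0.00017536088842669327
```

View pics/f.png

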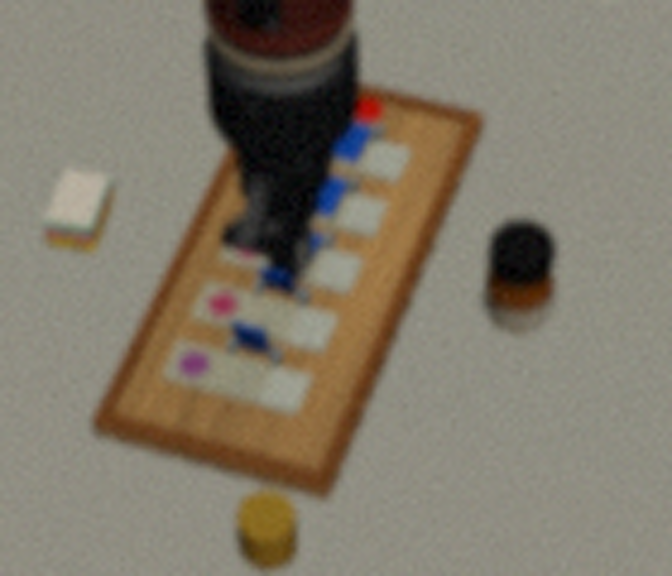

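Flaps 1 and 2 lie flat (bright blue at (350,145) and (330,195)), and the fingers are at flap 4. I continue past flap 5, then lift.

```bash
python3 -m handwheel '[{"turn":[0,0,0],"translation":[0,0.006,0],"gripper":-1},{"turn":[0,0,0],"translation":[0,0.012,0],"gripper":-1},{"turn":[0,0,0],"translation":[0,0.018,0],"gripper":-1},{"turn":[0,0,0],"translation":[0,0.024,0],"gripper":-1},{"turn":[0,0,0],"translation":[0,0.03,0],"gripper":-1}]'| grep -E "pos|wrist"
python3 -m handwheel '[{"turn":[0,0,0],"translation":[0,0.006,0],"gripper":-1},{"turn":[0,0,0],"translation":[0,0.012,0],"gripper":-1},{"turn":[0,0,0],"translation":[0,0.018,0],"gripper":-1},{"turn":[0,0,0],"translation":[0,0.024,0],"gripper":-1},{"turn":[0,0,0],"translation":[0,0.03,0],"gripper":-1}]'| grep -E "pos|wrist"
python3 -m handwheel '[{"turn":[0,0,0],"translation":[0,0.006,0],"gripper":-1},{"turn":[0,0,0],"translation":[0,0.012,0],"gripper":-1},{"turn":[0,0,0],"translation":[0,0.018,0],"gripper":-1},{"turn":[0,0,0],"translation":[0,0.024,0],"gripper":-1},{"turn":[0,0,0],"translation":[0,0.03,0],"gripper":-1}]'| grep -E "pos|wrist"
python3 w.py
python3 -m handwheel '[{"turn":[0,0,0],"translation":[0,0,-0.01],"gripper":-1},{"turn":[0,0,0],"translation":[0,0,-0.035],"gripper":-1},{"turn":[0,0,0],"translation":[0,0,-0.07],"gripper":-1},{"turn":[0,0,0],"translation":[0,0,-0.11],"gripper":-1},{"turn":[0,0,0],"translation":[0,0,-0.15],"gripper":-1}]'| grep -E "pos|wrist"
python3 -m handwheel '[{"turn":[0,0,0],"translation":[-0.03,-0.03,0],"gripper":-1},{"turn":[0,0,0],"translation":[-0.06,-0.06,0],"gripper":-1},{"turn":[0,0,0],"translation":[-0.09,-0.09,0],"gripper":-1},{"turn":[0,0,0],"translation":[-0.12,-0.12,0],"gripper":-1},{"turn":[0,0,0],"translation":[-0.15,-0.15,0],"gripper":-1}]'| grep -E "pos|wrist"
python3 -m handwheel '[{"turn":[0,0,0],"translation":[-0.01,-0.04,0],"gripper":-1},{"turn":[0,0,0],"translation":[-0.02,-0.08,0],"gripper":-1},{"turn":[0,0,0],"translation":[-0.03,-0.12,0],"gripper":-1},{"turn":[0,0,0],"translation":[-0.04,-0.16,0],"gripper":-1},{"turn":[0,0,0],"translation":[-0.05,-0.2,0],"gripper":-1}]'| grep -E "pos|wrist"
python3 - <<'E'
from h import *
a=robot.snapshot("scene")[:,:,::-1][150:270,240:380]
b=robot.snapshot("top")[:,:,::-1][130:250,260:400]
cv2.imwrite("pics/g.png",cv2.resize(np.hstack([a,b]),None,fx=2.85,fy=2.85,interpolation=2))
cv2.imwrite("pics/ga.png",cv2.resize(a,None,fx=5,fy=5,interpolation=2))
E
```

```text
position: [0.6088, -0.0047, 0.0209]
wrist_force: [0.5, 0.2, 0.7]
position: [0.632, 0.0139, 0.0207]
wrist_force: [-0.4, 0.4, -0.3]
position: [0.6555, 0.0325, 0.0208]
wrist_force: [-0.6, -0.7, -0.4]
t 7.0 tray-frame mm [100.8   0.8  20.8] toolx,y,z in tray [[-0.0, 1.0, 0.0], [1.0, 0.0, -0.0], [-0.0, 0.0, -1.0]] F [-0.63 -0.75 -0.37] 0.00033844236920740754
position: [0.6547, 0.0321, 0.1726]
wrist_force: [0.4, -0.5, -0.1]
position: [0.6303, -0.1802, 0.1719]
wrist_force: [0.3, 0.1, 0.0]
position: [0.5038, -0.3432, 0.1717]
wrist_force: [1.1, -0.0, -0.2]
```

View pics/g.png

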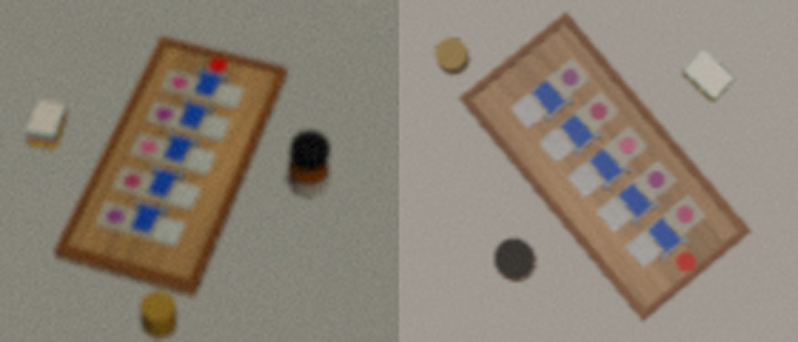

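All five flaps lie flat in both views. The tray, jar, cassettes and weight are where they started, and the hand is clear.

```bash
python3 -c "
from station import robot
print(robot.finish_job())"
```

```text
the job is handed in; nothing more can be done
None
```

All five flaps were folded flat in order from the red-dot end in one light pass with no noticeable contact force; the tray and the things beside it look unmoved, the hand is clear, and the job is handed in.

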